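# Load the orange reference bar into the bench gauge, home against the end stop

### The arm

A 6-joint arm with a two-finger parallel gripper is mounted at the origin on the work surface. World frame = base frame: x ahead of the robot, y to its left, z up, the work surface at z = 0. Lengths are in m, angles in rad, forces in N, time in s.
With the tool pointing down it reaches from about 0.375 to 0.975 m from the base axis. Payload 3.8 kg.
Tool frame: the origin (TCP) lies on the centre line of the jaws, within the pads' length; the fingertips stand 19 mm ahead of it and the grasp point (between the pads) is the TCP; z points along the fingers, y is the line along which they close (so a half turn about z gives the same grasp; the last joint's range is limited). The gripper opens to 88 mm and grips with 3 to 60 N. Pads are 18 mm wide; open, the fingers measure 123 mm over their backs; the gripper's body (75 mm by 187 mm) begins 45 mm behind the grasp point.
Start: joints at [-1.281, 0.264, 1.604, -0, 1.274, -0.037], TCP at [0.217, -0.639, 0.258] pointing down, gripper open.
Joint ranges: [-2.63, 2.63], [-0.94, 2.18], [0.31, 2.57], [-1.31, 4.45], [0, 2.66], [-2.55, 2.55]. Speed limits (rad/s): [2.57, 2.57, 3.14, 3.14, 3.14, 3.14].

### API

Orientations are given as [roll, pitch, yaw] about the fixed x, y, z axes, in that order (R = Rz(yaw) Ry(pitch) Rx(roll)).
In Python, from station import robot, optics gives the robot as it stands.
- The arm moves only by the tool step_arm, never from a script. Its argument "increments" is a list that holds one entry, the list of rows, each a list of 6 numbers: the shift along the tool's x, y, z in units of 25 mm (1.0 is 25 mm), then the turn, a rotation vector about the tool's x, y, z in units of 6 degrees (1.0 is 6 degrees). In form: [[[tx, ty, tz, ax, ay, az], ...]]. A call has 1 to 8 rows; each row shifts and turns the commanded pose from where the row before left it, along the tool's axes as they then stand; what a row does not reach is not made up. A row lasts 1/12 s, in which the tool goes at most 41.7 mm and 7.16 degrees, less where a joint would pass 70% of its speed; a pose out of reach is approached as far as the arm can. A call is refused whole if a number of a shift passes 1 or a number of a turn 1, either way. A call with a gripper value outside its range is refused whole. "fingers" is the gripper's target within -1 to 1 (shut at 1, half-way at 0, fully open at -1), set as the call begins (left out, the last holds). The fingers move at their own pace and stop on an object; "force" is the grip in N (left out, the last holds). Time passes only in rows, so rows that do not move let the fingers close. It gives the time, the measured TCP pose, the force, the opening and the grip force at its end, in the units of the state.
- robot.get_state(): the state, without advancing time (a new reading comes with each control period).
- optics.grab_frame(name): name is "scene" or "top"; returns a dict with "img" (420x560x3 uint8, red, green, blue), "fx", "fy", "cx", "cy" (pixels), "k1" (the pictures are not rectified: a ray, as slopes to the right and down, at radius r is drawn at 1 + k1 r^2 times it, then the intrinsics apply), "camera_from_world" (4x4, takes a point from world to camera coordinates). Camera axes: x right, y up, looking along -z (the intrinsics and any distortion apply to the point x, -y, -z); pixel columns grow to the right and rows downward; lengths in m; the calibration is good to about 2 mm. A picture is of the moment at which its call begins. There is no depth.
- robot.sign_off(): hands the job in; it is judged then, once.
The state is a dict: "time_s": time; "joints": joint angles; "joint_velocities": joint speeds; "tau": joint torques, N m; "tcp_pos": TCP position; "orientation": TCP orientation; "contact_force": force on the tool from outside, world axes, zero at the start; "moment": the same for the moment, N m; "width": finger opening in m; "finger_force": force on a finger pad.
Only numpy, scipy, OpenCV 4.12 (cv2) and the standard library are available. Lean on these libraries where they do the work, as an engineer would, in place of code of your own. Each camera call takes 0.05 s, during which the arm holds its last target. There are 200 camera calls.

### The job

Take the orange reference bar from the rack and lay it in the V-groove of the bench gauge, in the open stretch in front of the overhanging measuring head. Then push it along the groove, under the head, until its end touches the end stop, and leave it lying there in the groove against the stop. Do not knock the head, and leave everything else where it is.

Things in the scene. Friction and masses are not known exactly. Their poses are not given: they have to be found in the camera images.
- bar_orange: The bar to load: orange coated aluminium, about 0.24 kg, 30 mm in diameter and 120 mm long, flat square-cut ends. Origin at its centre (on the axis, half way along), x axis along the bar; it may lie rolled about x, and its two ends are alike. It starts in any of the rack's three places, its axis 50 mm above the table. It slides in the groove at a push of 1 to 6 N.
- rack: Rack fixed to the table: black plate 130 mm (x) by 235 mm (y), 12 mm thick; origin on the table below its centre. Three places at y = -75, 0, +75 mm; in each a bar lies along the rack's x on two grey V-saddles, 12 mm thick, at x = -42 and +42 mm, tops 45 mm above the table. Between the saddles the bar is free at the sides and below.
- gauge: Bench gauge fixed to the table. Origin on the table under the groove's axis, at the end stop's face; x = direction of pushing, towards the stop; z up. Grey base plate 120 mm wide, 10 mm thick. Aluminium V-groove rail (90 degrees, 28 mm over its lips, lips 50 mm above the table) from x = -300 mm to the stop at x = 0. White housing 170 mm wide, 200 mm high, at x = 20 to 160 mm.
- open (a point): Point on the axis of a bar lying in the open stretch of the groove: x = -225 mm of the gauge, 58.7 mm above the table. Axes as the gauge. A bar in the groove has its axis at this height, its top at 73.7 mm, and is 1 mm wider than the rail on each side, so fingers can straddle the rail.
- home (a point): Centre of a bar that is home: x = -60 mm of the gauge, 58.7 mm above the table; its rear end is then at x = -120 mm. Axes as the gauge.
- head: Measuring head fixed over the groove; origin and axes as the gauge. Blue lip 38 mm wide: x = -130 to -68 mm, 92 to 100 mm above the table; white part 48 mm wide: x = -70 mm to the housing, 92 to 167 mm high. Open below on both sides. A bar that is home ends 10 mm inside the lip's edge, so the finger pushing it must reach in under the lip slantwise. Not to be knocked.
- stop: The end stop: dark steel block 44 mm wide, from 10 to 80 mm above the table, its flat face at x = 0 of the gauge, rigid. Same origin and axes as the gauge.
- bar_blue: Blue bar, to be left in the rack; 30 mm in diameter and 120 mm long, flat square-cut ends. Origin at its centre (on the axis, half way along), x axis along the bar; it may lie rolled about x, and its two ends are alike.
- bar_grey: Dark grey steel bar, to be left in the rack; 30 mm in diameter and 120 mm long, flat square-cut ends. Origin at its centre (on the axis, half way along), x axis along the bar; it may lie rolled about x, and its two ends are alike.
- bottle: White bottle with blue cap, 60 mm in diameter, 150 mm high, standing loose; origin at the centre of its underside. Leave alone.
- jar: Amber jar, 52 mm in diameter, 70 mm high, standing loose; origin at the centre of its underside. Leave alone.
- mug: Blue mug, 80 mm in diameter, 90 mm high, standing loose; origin at the centre of its underside. Leave alone.
- screwdriver: Screwdriver with a yellow handle lying loose on the table. Leave alone.
- brush: Wooden brush lying loose on the table. Leave alone.
Things that resemble listed ones, but are neither listed nor needed, are in the scene too. Of the things that look like the bar_orange, the middle-sized one is meant.

How it is judged:
On the way, in this order (a step that is already met when the one before it is completed fails the run):
1. the orange bar lies along the V-groove, its front end still more than 40 mm short of the stop (y of bar_orange in the frame of gauge between -0.004 and 0.004 m and z of bar_orange in the frame of gauge between 0.0547 and 0.0627 m and angle between the x axis of bar_orange and the x axis of gauge, either way round below 0.06 rad and x of bar_orange in the frame of gauge between -0.26 and -0.1 m), for 0.2 s.
2. the bar's end touches the end stop (contact force between bar_orange and stop above 0.3 N), for 0.04 s.
At the end, for the whole second after the job is handed in: The orange bar lies at rest and released in the V-groove (axis within 4 mm sideways and in height and 0.06 rad of the groove), its end within 2.5 mm of the end stop (y of bar_orange in the frame of gauge between -0.004 and 0.004 m and z of bar_orange in the frame of gauge between 0.0547 and 0.0627 m and angle between the x axis of bar_orange and the x axis of gauge, either way round below 0.06 rad and x of bar_orange in the frame of gauge between -0.0625 and -0.057 m and linear speed of bar_orange below 0.01 m/s and contact force between bar_orange and the fingers below 0.1 N); the robot touches nothing.
It fails at once if the measuring head is knocked (more than 5 N) (contact force between head and anything else above 5 N).
It fails at once if another bar is moved more than 15 mm (distance of any of bar_blue, bar_grey from where it was at the start of the episode above 0.015 m).
It fails at once if a bystander is moved more than 20 mm (distance of any of bottle, jar, mug, screwdriver, brush from where it was at the start of the episode above 0.02 m).
It also fails if it takes over 61 s, if anything falls off the work surface, if the arm or the gripper's body presses on something with over 40 N, if the wrist force passes 120 N, or if a joint passes its speed limit or range.

## Working session

There is one attempt and no reset: what is moved stays moved. The work goes in short steps, Python scripts to look and compute and a tool call to move; the robot and the scene stay as the last step left them, time stands still between calls to the robot, and variables do not carry over. Pictures are saved under pics/ and viewed, at most 10 in all, crops included, and the job is handed in when it is done.

Besides the shell and the picture viewer there is one more tool, called after "Emit:" as name([rows], argument=value, ...), one row to a line, values as JSON. step_arm: Moves the arm, as the interface text tells. Its arguments: {"type":"object","properties":{"increments":{"type":"array"},"fingers":{"type":"number"},"force":{"type":"number"}},"required":["increments"]}

```bash
ls; mkdir -p pics; cat > h.py <<'E'
import numpy as np, cv2
from station import robot, optics
def grab(n,save=None):
    f=optics.grab_frame(n)
    if save: cv2.imwrite(f'pics/{save}.png',cv2.cvtColor(np.array(f['img']),cv2.COLOR_RGB2BGR))
    np.savez(f'cam_{n}.npz',**{k:np.array(v) for k,v in f.items()})
    return f
def load(n): return dict(np.load(f'cam_{n}.npz'))
def ray(f,u,v):
    d=np.array([(u-f['cx'])/f['fx'],(v-f['cy'])/f['fy']]);s=d.copy()
    for _ in range(20): s=d/(1+f['k1']*(s@s))
    T=np.array(f['camera_from_world']);R=T[:3,:3];c=-R.T@T[:3,3]
    return c,R.T@np.array([s[0],-s[1],-1.])
def atz(f,u,v,z):
    c,d=ray(f,u,v);return c+d*(z-c[2])/d[2]
def proj(f,p):
    T=np.array(f['camera_from_world']);q=T[:3,:3]@np.array(p)+T[:3,3]
    s=np.array([q[0],-q[1]])/-q[2];s=s*(1+f['k1']*(s@s))
    return s[0]*f['fx']+f['cx'],s[1]*f['fy']+f['cy']
E
python3 - <<'E'
from h import *
for n in('top','scene'):
    f=grab(n,n+'0'); print(n,f['fx'],f['cx'],f['cy'],f['k1'],ray(f,280,210))
print(robot.get_state())
E
```

```text
pics
top 389.8039833866889 276.0493287248278 209.78467447414044 -0.08160861154450012 (array([ 0.40918449, -0.12818625,  0.9812323 ]), array([ 0.11610864,  0.01109473, -0.99322642]))
scene 458.0712593894523 288.21583185612 215.09565084221902 0.026045146928059336 (array([ 1.07774675, -0.36287054,  1.00559782]), array([-0.50767011,  0.21786307, -0.83381783]))
{'time_s': 0.1, 'joints': array([-1.28088371e+00,  2.64666356e-01,  1.60523604e+00, -4.25104359e-05,
        1.27372248e+00, -3.69235342e-02]), 'joint_velocities': array([-4.07612651e-04, -3.95889648e-04, -2.83306946e-03,  3.41983871e-05,
       -1.70614626e-03, -6.20645625e-04]), 'tau': array([-2.06633749e-04, -5.03619719e+01, -3.58071184e+01,  7.30599021e-02,
        2.33023072e-02, -4.48087110e-05]), 'tcp_pos': array([ 0.21650319, -0.63868994,  0.25652096]), 'orientation': array([-3.13956031e+00, -3.44246556e-05,  3.26848598e-01]), 'contact_force': array([ 0.55942962, -1.14863555,  0.2195088 ]), 'moment': array([-0.00196698, -0.00210115, -0.04836448]), 'finger_force': 0.0, 'width': 0.08800531184598635}
```

View pics/top0.png

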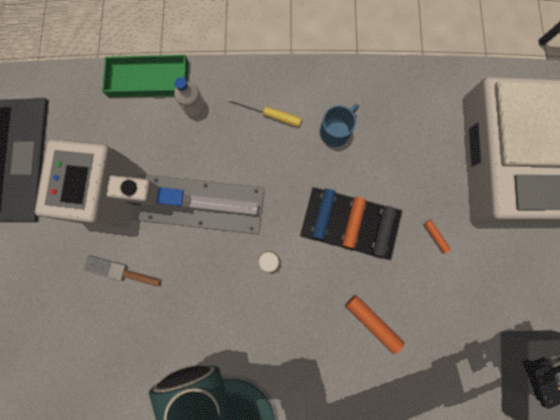

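View pics/scene0.png

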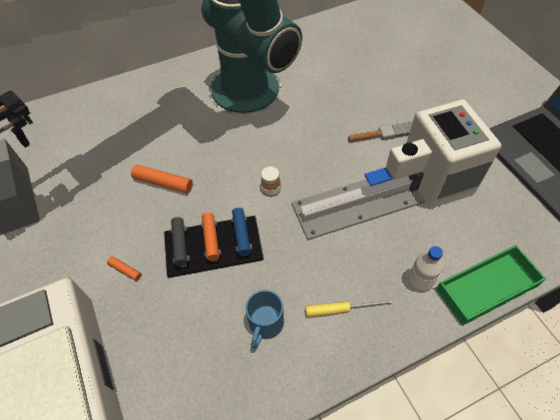

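The top view shows the rack with blue (324,213), orange (355,222) and grey (385,230) bars. The groove runs from (258,208) left to the blue lip (171,197), with the stop on the left. The other orange bars lie loose on the table. I'll enlarge the area from both cameras to measure it.

```bash
python3 - <<'E'
from h import *
t=cv2.imread('pics/top0.png'); s=cv2.imread('pics/scene0.png')
a=cv2.resize(t[165:245,130:290],None,fx=5,fy=5,interpolation=cv2.INTER_CUBIC)
b=cv2.resize(s[160:240,285:445],None,fx=5,fy=5,interpolation=cv2.INTER_CUBIC)
for im,(u0,v0) in((a,(130,165)),(b,(285,160))):
    for k in range(0,160,20): cv2.putText(im,str(u0+k),(k*5,10),0,.35,(0,255,255)); cv2.line(im,(k*5,12),(k*5,18),(0,255,255))
    for k in range(0,80,10): cv2.putText(im,str(v0+k),(0,k*5+4),0,.35,(0,255,255))
cv2.imwrite('pics/c1.png',np.vstack([a[:300],b[:300]]) if 0 else a); cv2.imwrite('pics/c2.png',b)
for n,im in(('top',t),('scene',s)):
    f=load(n); h=cv2.cvtColor(im,cv2.COLOR_BGR2HSV)
    m=cv2.inRange(h,(3,150,70),(15,255,255)); k,l,st,c=cv2.connectedComponentsWithStats(m)
    for i in range(1,k):
        if st[i,4]>60:
            ys,xs=np.nonzero(l==i); r=cv2.minAreaRect(np.c_[xs,ys].astype(np.float32)); bx=cv2.boxPoints(r)
            L=[(bx[j]+bx[(j+1)%4])/2 for j in range(4)]
            e=(L[0],L[2]) if np.linalg.norm(L[0]-L[2])>np.linalg.norm(L[1]-L[3]) else (L[1],L[3])
            P=[atz(f,*q,.055) for q in e]; d=P[1]-P[0]
            print(n,c[i].round(1),st[i,4],[p.round(4) for p in P],((P[0]+P[1])/2).round(4),'len',np.linalg.norm(d).round(4),'ang',np.degrees(np.arctan2(d[1],d[0])).round(1))
E
```

```text
top [353.8 222.5] 633 [array([ 0.5477, -0.3096,  0.055 ]), array([ 0.4298, -0.2794,  0.055 ])] [ 0.4887 -0.2945  0.055 ] len 0.1217 ang 165.6
top [436.8 236.4] 260 [array([ 0.4898, -0.4705,  0.055 ]), array([ 0.4209, -0.5147,  0.055 ])] [ 0.4553 -0.4926  0.055 ] len 0.0819 ang -147.3
top [374.6 324.4] 1009 [array([ 0.3062, -0.2825,  0.055 ]), array([ 0.1918, -0.3973,  0.055 ])] [ 0.249  -0.3399  0.055 ] len 0.162 ang -134.9
scene [161.5 178.4] 836 [array([ 0.2098, -0.4105,  0.055 ]), array([ 0.3304, -0.2887,  0.055 ])] [ 0.2701 -0.3496  0.055 ] len 0.1715 ang 45.3
scene [270.  185.3] 71 [array([ 0.4255, -0.085 ,  0.055 ]), array([ 0.4069, -0.122 ,  0.055 ])] [ 0.4162 -0.1035  0.055 ] len 0.0413 ang -116.7
scene [209.9 236.8] 583 [array([ 0.4251, -0.2802,  0.055 ]), array([ 0.5545, -0.3143,  0.055 ])] [ 0.4898 -0.2973  0.055 ] len 0.1338 ang -14.8
scene [123.8 268.1] 318 [array([ 0.4424, -0.5314,  0.055 ]), array([ 0.5212, -0.4801,  0.055 ])] [ 0.4818 -0.5058  0.055 ] len 0.094 ang 33.1
```

View pics/c1.png

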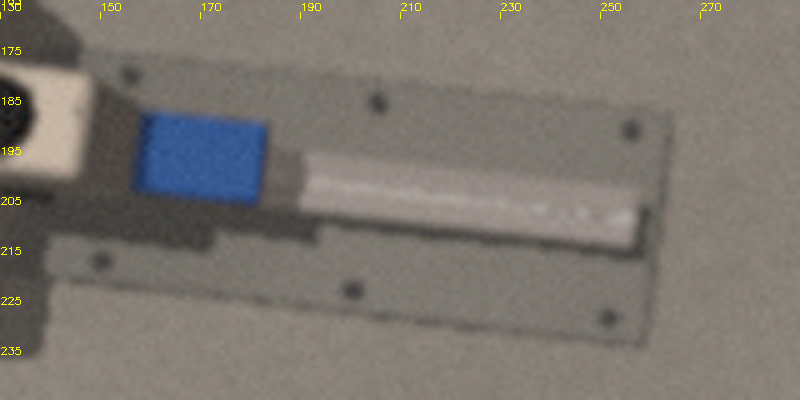

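View pics/c2.png

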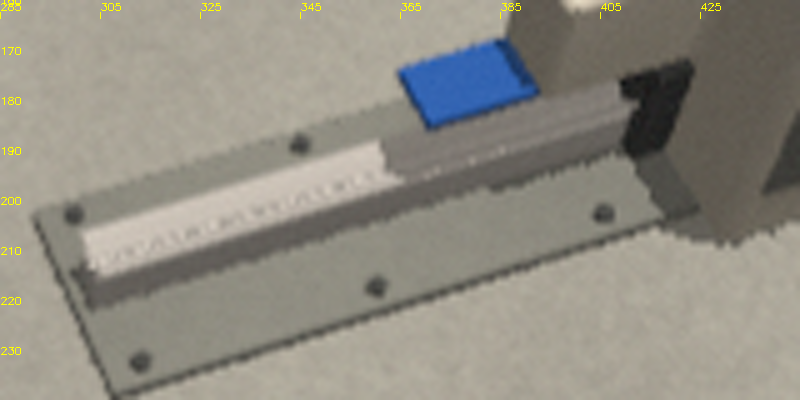

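c1 (top camera) gives the rail's rear corners at about (258,202)/(257,215) and the lip's edge at (183,190)/(182,206). c2 (scene camera) gives the rail's rear corners at about (301,206)/(303,215) and lip corners at (365,174), (371,185), (393,178) and (386,167). Next I'll fit the gauge pose and the bar pose to these points.

```bash
python3 - <<'E'
from h import *
from scipy.optimize import least_squares
T,S=load('top'),load('scene')
cu=lambda x,y,o:np.array([(x+.5)/5-.5+o[0],(y+.5)/5-.5+o[1]])
to,so=(130,165),(285,160)
# cam, crop px, gauge pt (None = free along x)
D=[(T,to,641,187,-.3,-.014,.05),(T,to,636,250,-.3,.014,.05),(T,to,267,123,-.13,-.019,.1),(T,to,260,204,-.13,.019,.1),
(T,to,305,152,None,-.014,.05),(T,to,300,210,None,.014,.05),(T,to,670,112,None,-.06,.01),(T,to,645,347,None,.06,.01),
(S,so,82,232,-.3,.014,.05),(S,so,92,275,-.3,-.014,.05),(S,so,399,70,-.13,.019,.1),(S,so,430,128,-.13,-.019,.1),(S,so,540,93,-.068,-.019,.1),(S,so,400,182,None,-.014,.05)]
def res(p,cams=(T,S),full=False):
    c,s=np.cos(p[2]),np.sin(p[2]);r=[]
    for cam,o,x,y,gx,gy,z in D:
        if not any(cam is k for k in cams): continue
        w=atz(cam,*cu(x,y,o),z)[:2]-p[:2]; g=np.array([c*w[0]+s*w[1],-s*w[0]+c*w[1]])
        if gx is not None: r.append(g[0]-gx)
        r.append(g[1]-gy)
    return np.array(r)
for cams in((T,),(S,),(T,S)):
    q=least_squares(res,[.55,.3,1.5],kwargs=dict(cams=cams)); print(q.x.round(4),(q.fun*1e3).round(1))
p=q.x;c,s=np.cos(p[2]),np.sin(p[2])
for gx in(-.36,-.225,-.12,-.06): print(gx,(p[:2]+gx*np.array([c,s])).round(4))
E
```

```text
[0.5546 0.2359 1.4631] [-0.1 -1.  -1.3  1.6  1.8 -0.2 -0.4 -0.4 -0.1  0.4  0.2 -0.4]
[0.5559 0.2341 1.4548] [ 1.6 -1.2 -2.7  0.9  1.6 -0.4  0.8 -0.3 -1.3  0.7  0.3]
[0.5553 0.2349 1.4594] [ 0.9 -1.4 -0.5  1.2  2.7  0.   0.4 -0.2  0.1  0.6 -0.2 -0.8  1.  -0.6
 -3.4  1.6  1.  -0.5 -0.  -0.4 -2.1  0.3  0.2]
-0.36 [ 0.5153 -0.1229]
-0.225 [0.5303 0.0113]
-0.12 [0.5419 0.1156]
-0.06 [0.5486 0.1753]
```

```bash
cat >> h.py <<'E'
from scipy.spatial.transform import Rotation as Ro
from scipy.optimize import least_squares
G=np.array([.5553,.2349]);GY=1.4594
def gpt(x,y=0): c,s=np.cos(GY),np.sin(GY);return G+np.array([c*x-s*y,s*x+c*y])
def togauge(p): d=np.array(p[:2])-G;c,s=np.cos(GY),np.sin(GY);return np.array([c*d[0]+s*d[1],-s*d[0]+c*d[1],p[2]])
def plan(pos,R,N,p0=None,R0=None):
    st=robot.get_state()
    p0=np.array(st['tcp_pos']) if p0 is None else np.array(p0); R0=Ro.from_euler('xyz',st['orientation']) if R0 is None else R0
    w=(R0.inv()*R).as_rotvec()/N; dr=Ro.from_rotvec(w)
    A=np.zeros((3,3));Q=R0
    for _ in range(N): A+=Q.as_matrix();Q=Q*dr
    t=np.linalg.solve(A,np.array(pos)-p0)
    print(N,'x',np.r_[t/.025,np.degrees(w)/6].round(2))
down=lambda yaw:Ro.from_euler('xyz',[np.pi,0,yaw])
E
python3 -c "
from h import *
plan([.489,-.2955,.15],down(-.253),24)
plan([.489,-.2955,.15],down(-.253),20)"
```

```text
24 x [ 0.49 -0.56  0.18 -0.    0.    0.23]
20 x [ 0.59 -0.67  0.21 -0.    0.    0.28]
```

Emit:
step_arm([
  [[0.49,-0.56,0.18,0,0,0.23],[0.49,-0.56,0.18,0,0,0.23],[0.49,-0.56,0.18,0,0,0.23],[0.49,-0.56,0.18,0,0,0.23],[0.49,-0.56,0.18,0,0,0.23],[0.49,-0.56,0.18,0,0,0.23],[0.49,-0.56,0.18,0,0,0.23],[0.49,-0.56,0.18,0,0,0.23]],
], fingers=-0.25, force=25)

```text
time_s: 0.77
tcp_pos: [0.2849, -0.506, 0.2209]
orientation: [-3.141, 0.0, 0.133]
contact_force: [0.0, 0.0, -0.7]
width: 0.0551
finger_force: 0.0
```

Emit:
step_arm([
  [[0.49,-0.56,0.18,0,0,0.23],[0.49,-0.56,0.18,0,0,0.23],[0.49,-0.56,0.18,0,0,0.23],[0.49,-0.56,0.18,0,0,0.23],[0.49,-0.56,0.18,0,0,0.23],[0.49,-0.56,0.18,0,0,0.23],[0.49,-0.56,0.18,0,0,0.23],[0.49,-0.56,0.18,0,0,0.23]],
])

```text
time_s: 1.43
tcp_pos: [0.3772, -0.3895, 0.185]
orientation: [-3.141, 0.001, -0.06]
contact_force: [0.1, -0.8, -0.3]
width: 0.0551
finger_force: 0.0
```

Emit:
step_arm([
  [[0.49,-0.56,0.18,0,0,0.23],[0.49,-0.56,0.18,0,0,0.23],[0.49,-0.56,0.18,0,0,0.23],[0.49,-0.56,0.18,0,0,0.23],[0.49,-0.56,0.18,0,0,0.23],[0.49,-0.56,0.18,0,0,0.23],[0.49,-0.56,0.18,0,0,0.23],[0.49,-0.56,0.18,0,0,0.23]],
])

```text
time_s: 2.1
tcp_pos: [0.49, -0.2929, 0.149]
orientation: [-3.141, 0.001, -0.252]
contact_force: [0.2, -0.3, -0.4]
width: 0.0551
finger_force: 0.0
```

```bash
python3 - <<'E'
from h import *
f=grab('scene','s1'); st=robot.get_state(); print(st['time_s'],st['tcp_pos'],st['orientation'],st['width'],st['joints'].round(3))
plan([.489,-.2955,.05],down(-.253),8)
im=cv2.imread('pics/s1.png')[140:300,110:310]; cv2.imwrite('pics/s1c.png',cv2.resize(im,None,fx=3.5,fy=3.5,interpolation=cv2.INTER_CUBIC))
E
```

```text
2.15 [ 0.49195383 -0.29115643  0.14818434] [-3.13936165e+00  2.60133642e-04 -2.52660812e-01] 0.05485297183195144 [-0.579  0.164  1.937  0.002  1.042  1.243]
8 x [-0.01  0.03  0.49 -0.    0.    0.  ]
```

View pics/s1c.png

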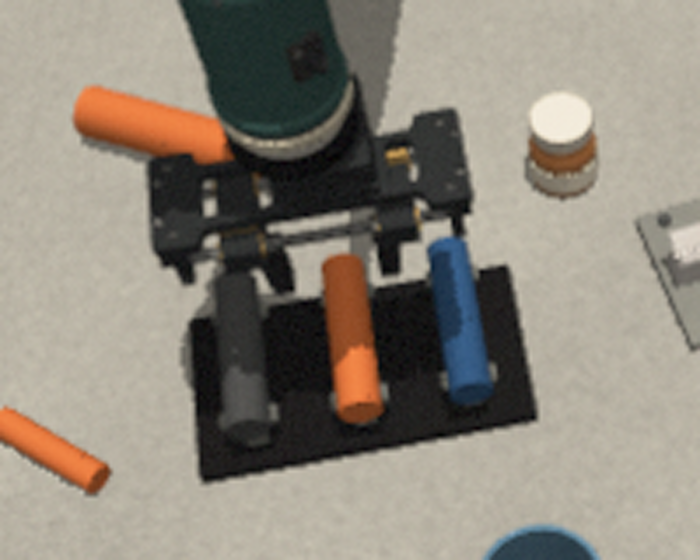

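The fingers straddle the orange bar (crop (350,340)) with free gaps to the grey and blue bars, so I can descend.

Emit:
step_arm([
  [[-0.01,0.03,0.49,0,0,0],[-0.01,0.03,0.49,0,0,0],[-0.01,0.03,0.49,0,0,0],[-0.01,0.03,0.49,0,0,0],[-0.01,0.03,0.49,0,0,0],[-0.01,0.03,0.49,0,0,0],[-0.01,0.03,0.49,0,0,0],[-0.01,0.03,0.49,0,0,0]],
])

```text
time_s: 2.82
tcp_pos: [0.4859, -0.2994, 0.0503]
orientation: [-3.141, 0.0, -0.252]
contact_force: [-0.0, 0.1, 0.0]
width: 0.055
finger_force: 0.0
```

Emit:
step_arm([
  [[0,0,0,0,0,0],[0,0,0,0,0,0],[0,0,0,0,0,0],[0,0,0,0,0,0],[0,0,0,0,0,0],[0,0,0,0,0,0]],
], fingers=1, force=25)

```text
time_s: 3.32
tcp_pos: [0.4874, -0.2968, 0.0526]
orientation: [-3.138, -0.0, -0.252]
contact_force: [2.2, 9.6, 1.9]
width: 0.0286
finger_force: 25.0
```

Emit:
step_arm([
  [[0,0,-0.4,0,0,0],[0,0,-0.6,0,0,0],[0,0,-0.6,0,0,0],[0,0,-0.6,0,0,0],[0,0,-0.6,0,0,0],[0,0,-0.6,0,0,0],[0,0,-0.6,0,0,0],[0,0,0,0,0,0]],
])

```text
time_s: 3.98
tcp_pos: [0.4886, -0.3009, 0.1563]
orientation: [3.139, -0.007, -0.251]
contact_force: [0.9, -1.1, -1.7]
width: 0.0291
finger_force: 25.0
```

```bash
python3 - <<'E'
from h import *
st=robot.get_state(); print(st['tcp_pos'],st['orientation'],st['width'],st['finger_force'])
p=gpt(-.225); plan([*p,.14],down(GY),24); plan([*p,.14],down(GY),28)
for k in range(1): grab('scene','s2')
im=cv2.imread('pics/s2.png')[110:270,110:310]; cv2.imwrite('pics/s2c.png',cv2.resize(im,None,fx=3.5,fy=3.5,interpolation=cv2.INTER_CUBIC))
E
```

```text
[ 0.48863676 -0.30090304  0.15634728] [ 3.13861959 -0.00741781 -0.25105325] 0.029058197337857847 25.002466365695
24 x [ 0.38 -0.45  0.03  0.   -0.   -0.68]
28 x [ 0.33 -0.39  0.02  0.   -0.   -0.58]
```

View pics/s2c.png

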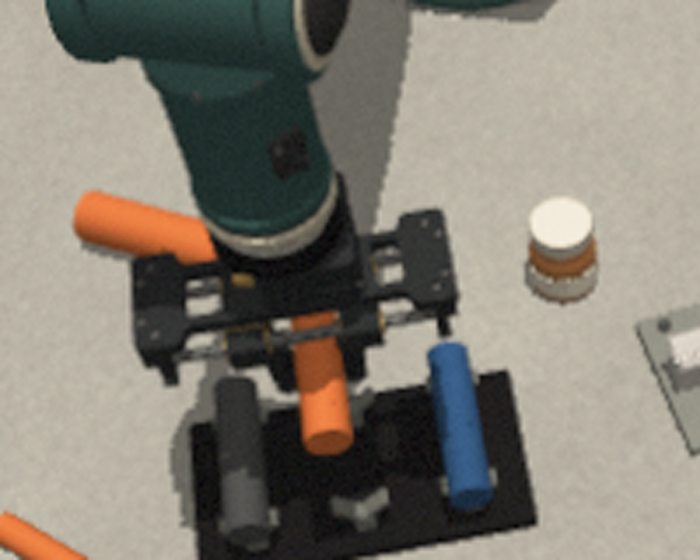

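The bar is held level between the fingers and clear of the rack. Next I carry it over to the gauge.

Emit:
step_arm([
  [[0.38,-0.45,0.03,0,0,-0.68],[0.38,-0.45,0.03,0,0,-0.68],[0.38,-0.45,0.03,0,0,-0.68],[0.38,-0.45,0.03,0,0,-0.68],[0.38,-0.45,0.03,0,0,-0.68],[0.38,-0.45,0.03,0,0,-0.68],[0.38,-0.45,0.03,0,0,-0.68],[0.38,-0.45,0.03,0,0,-0.68]],
])

```text
time_s: 4.7
tcp_pos: [0.5613, -0.2098, 0.1444]
orientation: [-3.141, 0.001, 0.322]
contact_force: [-0.2, 0.8, -2.1]
width: 0.0292
finger_force: 25.0
```

Emit:
step_arm([
  [[0.38,-0.45,0.03,0,0,-0.68],[0.38,-0.45,0.03,0,0,-0.68],[0.38,-0.45,0.03,0,0,-0.68],[0.38,-0.45,0.03,0,0,-0.68],[0.38,-0.45,0.03,0,0,-0.68],[0.38,-0.45,0.03,0,0,-0.68],[0.38,-0.45,0.03,0,0,-0.68],[0.38,-0.45,0.03,0,0,-0.68]],
])

```text
time_s: 5.37
tcp_pos: [0.5764, -0.0946, 0.1384]
orientation: [-3.14, 0.001, 0.892]
contact_force: [-0.3, -0.4, -1.3]
width: 0.0294
finger_force: 25.0
```

Emit:
step_arm([
  [[0.38,-0.45,0.03,0,0,-0.68],[0.38,-0.45,0.03,0,0,-0.68],[0.38,-0.45,0.03,0,0,-0.68],[0.38,-0.45,0.03,0,0,-0.68],[0.38,-0.45,0.03,0,0,-0.68],[0.38,-0.45,0.03,0,0,-0.68],[0.38,-0.45,0.03,0,0,-0.68],[0.38,-0.45,0.03,0,0,-0.68]],
])

```text
time_s: 6.03
tcp_pos: [0.5269, 0.0106, 0.1326]
orientation: [-3.14, 0.0, 1.462]
contact_force: [0.1, -0.4, -1.8]
width: 0.029
finger_force: 25.0
```

Emit:
step_arm([
  [[0,0,0,0,0,0],[0,0,0,0,0,0],[0,0,0,0,0,0]],
])

```text
time_s: 6.28
tcp_pos: [0.528, 0.0097, 0.1334]
orientation: [3.142, 0.0, 1.457]
contact_force: [1.2, 0.1, -2.9]
width: 0.0293
finger_force: 25.0
```

```bash
python3 - <<'E'
from h import *
st=robot.get_state(); print(st['time_s'],st['tcp_pos'],st['orientation'],togauge(st['tcp_pos']),st['joints'].round(3))
p=gpt(-.225); plan([*p,.085],down(GY),5)
for n in('top','scene'): grab(n,n+'3')
im=cv2.imread('pics/top3.png')[165:245,130:290]
im2=cv2.imread('pics/scene3.png')[140:240,265:425]
r=lambda a:cv2.resize(a,None,fx=3.6,fy=3.6,interpolation=cv2.INTER_CUBIC)
cv2.imwrite('pics/c3.png',np.vstack([r(im)[:240],r(im2)]))
# orange seen from both cameras
for n in('top','scene'):
    f=load(n);h=cv2.cvtColor(cv2.imread(f'pics/{n}3.png'),cv2.COLOR_BGR2HSV)
    m=cv2.inRange(h,(3,150,70),(15,255,255));k,l,s,c=cv2.connectedComponentsWithStats(m)
    for i in range(1,k):
        if s[i,4]>15:
            w=atz(f,*c[i],st['tcp_pos'][2]); g=togauge(w)
            if -.35<g[0]<0: print(n,c[i].round(1),s[i],g.round(4))
E
```

```text
6.2833 [0.52799841 0.00970725 0.13335182] [3.14153888e+00 3.71503622e-04 1.45672759e+00] [-0.22683198  0.00209858  0.13335182] [-0.029  0.101  2.04  -0.     1.001  0.086]
5 x [ 0.01  0.02  0.39  0.    0.   -0.01]
top [237.9 202.8] [229 196  19  14 199] [-0.2628  0.0021  0.1334]
scene [316.2 186. ] [307 179  23  15 217] [-0.2659  0.0021  0.1334]
```

View pics/c3.png

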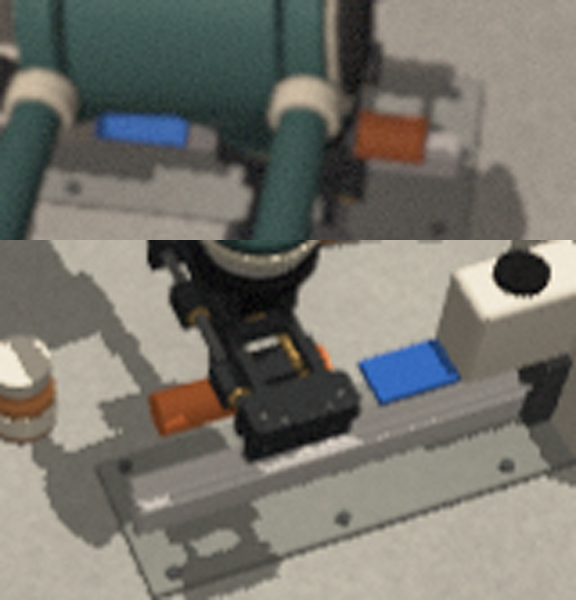

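The bar is held over the open stretch, and both cameras put it 2 mm off the groove's axis, which agrees with the TCP reading. I'll correct that while lowering to just above the lips.

Emit:
step_arm([
  [[0.01,0.02,0.4,0,0,0],[0.01,0.02,0.4,0,0,0],[0.01,0.02,0.4,0,0,0],[0.01,0.02,0.4,0,0,0],[0.01,0,0.4,0,0,0],[0,0,0,0,0,0],[0,0,0,0,0,0],[0,0,0,0,0,0]],
])

```text
time_s: 7.05
tcp_pos: [0.5301, 0.011, 0.0836]
orientation: [-3.141, -0.0, 1.458]
contact_force: [0.1, 0.2, -1.9]
width: 0.029
finger_force: 25.0
```

```bash
python3 - <<'E'
from h import *
st=robot.get_state(); print(togauge(st['tcp_pos']),st['orientation'],st['contact_force'])
for n in('top','scene'):
    f=grab(n,n+'4');h=cv2.cvtColor(cv2.imread(f'pics/{n}4.png'),cv2.COLOR_BGR2HSV)
    m=cv2.inRange(h,(3,150,60),(15,255,255));k,l,s,c=cv2.connectedComponentsWithStats(m)
    for i in range(1,k):
        if s[i,4]>15:
            g=togauge(atz(f,*c[i],st['tcp_pos'][2]))
            if -.35<g[0]<0: print(n,c[i].round(1),s[i],g.round(4))
E
```

```text
[-2.25268066e-01  1.55928602e-04  8.35816046e-02] [-3.14138984e+00 -7.36376670e-06  1.45782628e+00] [ 0.10225897  0.23462719 -1.91821738]
top [240.1 204.6] [232 199  17  12 178] [-0.2616 -0.0004  0.0836]
scene [316.2 198.2] [307 191  22  15 193] [-0.2643  0.001   0.0836]
```

Aligned to within about 1 mm. I'll lower slowly.

Emit:
step_arm([
  [[0,0,0.15,0,0,0],[0,0,0.15,0,0,0],[0,0,0.15,0,0,0],[0,0,0.1,0,0,0],[0,0,0,0,0,0],[0,0,0,0,0,0]],
])

```text
time_s: 7.65
tcp_pos: [0.5297, 0.011, 0.0696]
orientation: [-3.141, 0.0, 1.458]
contact_force: [0.8, 0.6, -1.8]
width: 0.0292
finger_force: 25.0
```

Emit:
step_arm([
  [[0,0,0.08,0,0,0],[0,0,0.08,0,0,0],[0,0,0,0,0,0]],
])

```text
time_s: 7.9
tcp_pos: [0.5298, 0.011, 0.0656]
orientation: [-3.141, 0.0, 1.458]
contact_force: [0.8, 0.2, -2.2]
width: 0.0291
finger_force: 25.0
```

Emit:
step_arm([
  [[0,0,0.06,0,0,0],[0,0,0.06,0,0,0],[0,0,0,0,0,0]],
])

```text
time_s: 8.15
tcp_pos: [0.5298, 0.011, 0.0627]
orientation: [-3.141, 0.0, 1.458]
contact_force: [0.2, -0.2, -2.5]
width: 0.0289
finger_force: 25.0
```

Emit:
step_arm([
  [[0,0,0.06,0,0,0],[0,0,0,0,0,0],[0,0,0,0,0,0]],
])

```text
time_s: 8.4
tcp_pos: [0.53, 0.011, 0.0614]
orientation: [-3.142, -0.0, 1.458]
contact_force: [0.7, 0.5, -1.8]
width: 0.029
finger_force: 25.0
```

Emit:
step_arm([
  [[0,0,0.06,0,0,0],[0,0,0,0,0,0],[0,0,0,0,0,0]],
])

```text
time_s: 8.65
tcp_pos: [0.5303, 0.0109, 0.061]
orientation: [3.141, 0.0, 1.458]
contact_force: [-3.5, -0.0, 5.1]
width: 0.029
finger_force: 25.0
```

Emit:
step_arm([
  [[0,0,0.06,0,0,0],[0,0,0,0,0,0],[0,0,0,0,0,0]],
])

```text
time_s: 8.9
tcp_pos: [0.5303, 0.011, 0.0609]
orientation: [-3.142, 0.0, 1.458]
contact_force: [-7.7, -0.7, 14.3]
width: 0.0292
finger_force: 25.0
```

Emit:
step_arm([
  [[0,0,0,0,0,0],[0,0,0,0,0,0],[0,0,0,0,0,0],[0,0,0,0,0,0]],
], fingers=-0.14)

```text
time_s: 9.23
tcp_pos: [0.5302, 0.011, 0.0584]
orientation: [3.141, -0.0, 1.458]
contact_force: [-0.3, -0.3, -0.3]
width: 0.05
finger_force: 0.0
```

Emit:
step_arm([
  [[0,0,-0.3,0,0,0],[0,0,-0.6,0,0,0],[0,0,-0.8,0,0,0],[0,0,-0.8,0,0,0],[0,0,-0.8,0,0,0],[0,0,-0.8,0,0,0],[0,0,0,0,0,0]],
])

```text
time_s: 9.82
tcp_pos: [0.5331, 0.011, 0.1658]
orientation: [3.133, -0.001, 1.458]
contact_force: [1.3, -0.4, 1.6]
width: 0.0502
finger_force: 0.0
```

```bash
python3 - <<'E'
from h import *
st=robot.get_state(); print(st['time_s'],togauge(st['tcp_pos']),st['orientation'],st['joints'].round(3))
for n in('top','scene'):
    f=grab(n,n+'5');h=cv2.cvtColor(cv2.imread(f'pics/{n}5.png'),cv2.COLOR_BGR2HSV)
    m=cv2.inRange(h,(3,150,60),(15,255,255));k,l,s,c=cv2.connectedComponentsWithStats(m)
    for i in range(1,k):
        if s[i,4]>15:
            g=togauge(atz(f,*c[i],.062))
            if -.35<g[0]<0: print(n,c[i].round(1),s[i],g.round(4))
# tilted pose: tip upper corner at gauge x=xc,z=zc
a=np.radians(45)
R=down(GY)*Ro.from_euler('y',45,degrees=True)
print('zx',R.as_matrix()[:,2],R.as_matrix()[:,0])
im=cv2.imread('pics/scene5.png')[150:240,265:425]
cv2.imwrite('pics/c5.png',cv2.resize(im,None,fx=4,fy=4,interpolation=cv2.INTER_CUBIC))
def tcp(xc,zc): # upper corner = tcp+.019 d + .009 n
    d=np.array([np.cos(a),-np.sin(a)]);n=np.array([np.sin(a),np.cos(a)])
    q=np.array([xc,zc])-.019*d-.009*n; return [*gpt(q[0]),q[1]]
P=tcp(-.33,.12); print('target',P); plan(P,R,12); plan(P,R,16)
E
```

```text
9.8167 [-0.22500731 -0.00285696  0.1658465 ] [ 3.13344471e+00 -7.67325898e-04  1.45777616e+00] [-0.026  0.069  2.007  0.     1.057  0.087]
top [237.5 205.3] [225 199  25  13 253] [-0.2529 -0.0005  0.062 ]
scene [329.2 199.7] [307 190  48  21 477] [-0.2292 -0.0006  0.062 ]
zx [ 0.07860629  0.70272402 -0.70710678] [0.07860629 0.70272402 0.70710678]
target [np.float64(0.5164142171930928), np.float64(-0.11273088069361936), np.float64(0.12707106781186547)]
12 x [-0.44 -0.   -0.04  0.    0.62 -0.  ]
16 x [-0.33 -0.   -0.03  0.    0.47 -0.  ]
```

View pics/c5.png

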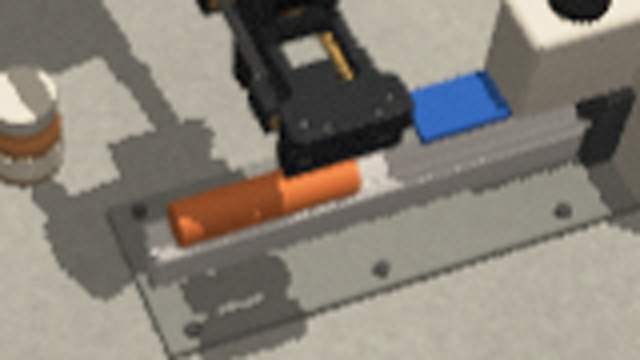

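The bar lies in the groove with its centre at about x = -0.2275, so step 1 should be met. The jar stands near the tilted gripper's path, so the first part of the push will be with the tool vertical and the fingers shut.

Emit:
step_arm([
  [[-0.6,0,0,0,0,0],[-0.6,0,0,0,0,0],[-0.6,0,0,0,0,0],[-0.6,0,0,0,0,0],[-0.6,0,0,0,0,0],[-0.6,0,0,0,0,0],[0,0,0,0,0,0],[0,0,0,0,0,0]],
], fingers=1, force=20)

```text
time_s: 10.58
tcp_pos: [0.5188, -0.0786, 0.1593]
orientation: [-3.139, -0.001, 1.456]
contact_force: [-0.5, -0.3, -0.3]
width: 0.0006
finger_force: 0.0
```

```bash
python3 - <<'E'
from h import *
st=robot.get_state(); print(st['time_s'],togauge(st['tcp_pos']),st['orientation'],st['width'])
f=load('top'); print('jar',togauge(atz(f,269,262,.07)))
plan([*gpt(-.315),.076],down(GY),6)
E
```

```text
10.5833 [-0.31557617  0.00147407  0.15927248] [-3.13870878e+00 -5.65726282e-04  1.45602845e+00] 0.0006373287771556035
jar [-0.34379931  0.12378914  0.07      ]
6 x [ 0.    0.01  0.56 -0.   -0.   -0.01]
```

Emit:
step_arm([
  [[0,0.01,0.56,0,0,0],[0,0.01,0.56,0,0,0],[0,0.01,0.56,0,0,0],[0,0.01,0.56,0,0,0],[0,0,0.56,0,0,0],[0,0,0.53,0,0,0],[0,0,0,0,0,0],[0,0,0,0,0,0]],
])

```text
time_s: 11.25
tcp_pos: [0.5196, -0.0775, 0.0764]
orientation: [-3.138, -0.001, 1.458]
contact_force: [-0.5, -0.7, -0.2]
width: 0.0002
finger_force: 0.0
```

Emit:
step_arm([
  [[0.3,0,0,0,0,0],[0.3,0,0,0,0,0],[0.3,0,0,0,0,0],[0.3,0,0,0,0,0],[0.3,0,0,0,0,0],[0.3,0,0,0,0,0],[0.3,0,0,0,0,0],[0.3,0,0,0,0,0]],
])

```text
time_s: 11.92
tcp_pos: [0.5282, -0.0189, 0.0785]
orientation: [3.14, 0.001, 1.459]
contact_force: [-1.3, -6.5, 3.8]
width: 0.0005
finger_force: 3.0
```

Emit:
step_arm([
  [[0.3,0,0,0,0,0],[0.3,0,0,0,0,0],[0.3,0,0,0,0,0],[0.3,0,0,0,0,0],[0.3,0,0,0,0,0],[0.3,0,0,0,0,0],[0.2,0,0,0,0,0],[0,0,0,0,0,0]],
])

```text
time_s: 12.58
tcp_pos: [0.5337, 0.0318, 0.0783]
orientation: [3.141, -0.0, 1.458]
contact_force: [0.6, -2.1, 0.8]
width: 0.0007
finger_force: 0.4
```

Emit:
step_arm([
  [[-0.4,0,0,0,0,0],[-0.8,0,-0.4,0,0,0],[-0.8,0,-0.8,0,0,0],[0,0,-0.8,0,0,0],[0,0,0,0,0,0]],
])

```text
time_s: 13.0
tcp_pos: [0.5299, -0.02, 0.1312]
orientation: [3.135, -0.001, 1.456]
contact_force: [1.5, 0.6, 0.4]
width: 0.0005
finger_force: 0.0
```

```bash
cat >> h.py <<'E'
def tcp(xc,zc,y=0,a=np.radians(45)): # finger's upper front corner at gauge xc,zc
    d=np.array([np.cos(a),-np.sin(a)]);n=np.array([np.sin(a),np.cos(a)])
    q=np.array([xc,zc])-.019*d-.009*n; return [*gpt(q[0],y),q[1]]
R45=down(GY)*Ro.from_euler('y',45,degrees=True)
def corner(st):
    M=Ro.from_euler('xyz',st['orientation']).as_matrix(); return togauge(np.array(st['tcp_pos'])+.019*M[:,2]+.009*M[:,0])
E
python3 - <<'E'
from h import *
st=robot.get_state(); print(st['time_s'],togauge(st['tcp_pos']),st['orientation'])
plan(tcp(-.23,.105),R45,8);plan(tcp(-.23,.105),R45,10)
for n in('scene',):
    f=grab(n,n+'6');h=cv2.cvtColor(cv2.imread(f'pics/{n}6.png'),cv2.COLOR_BGR2HSV)
    m=cv2.inRange(h,(3,150,60),(15,255,255));k,l,s,c=cv2.connectedComponentsWithStats(m)
    for i in range(1,k):
        if s[i,4]>15:
            ys,xs=np.nonzero(l==i); g=np.array([togauge(atz(f,x,y,.0657)) for x,y in zip(xs,ys)])
            if -.35<g[0,0]<0: print(n,s[i],g.min(0),g.max(0),g.mean(0))
E
```

```text
13.0 [-0.25618933 -0.00313117  0.13119459] [ 3.13549016e+00 -9.40709651e-04  1.45561308e+00]
8 x [-0.   -0.02  0.1   0.01  0.94 -0.  ]
10 x [-0.   -0.01  0.08  0.01  0.75 -0.  ]
scene [350 182  37  17 296] [-0.17968367 -0.01750122  0.0657    ] [-0.07362011  0.01435774  0.0657    ] [-0.12994854 -0.00468666  0.0657    ]
```

Emit:
step_arm([
  [[0,-0.01,0.1,0,0.94,0],[0,-0.01,0.1,0,0.94,0],[0,-0.01,0.1,0,0.94,0],[0,-0.01,0.1,0,0.94,0],[0,-0.01,0.1,0,0.94,0],[0,-0.01,0.1,0,0.94,0],[0,0,0.1,0,0.94,0],[0,0,0.1,0,0.94,0]],
])

```text
time_s: 13.72
tcp_pos: [0.5266, -0.012, 0.1085]
orientation: [3.142, -0.792, 1.456]
contact_force: [-1.1, -0.2, -0.9]
width: 0.001
finger_force: 0.0
```

Emit:
step_arm([
  [[0,0,0,0,0,0],[0,0,0,0,0,0],[0,0,0,0,0,0]],
])

```text
time_s: 13.97
tcp_pos: [0.5265, -0.0119, 0.1087]
orientation: [-3.139, -0.786, 1.456]
contact_force: [-0.1, -0.3, -0.0]
width: 0.0003
finger_force: 0.0
```

```bash
python3 - <<'E'
from h import *
st=robot.get_state(); print(st['time_s'],togauge(st['tcp_pos']),st['orientation'],st['joints'].round(2),'corner',corner(st))
plan(tcp(-.215,.066),R45,6)
E
```

```text
13.9667 [-0.24842448  0.00116975  0.10867173] [-3.13944217 -0.78586542  1.45618149] [-0.49  0.31  2.05  0.77  1.25 -0.81] corner [-0.22862219  0.00114687  0.10160995]
6 x [-0.1   0.01  0.23  0.   -0.   -0.  ]
```

Emit:
step_arm([
  [[-0.1,0.01,0.23,0,0,0],[-0.1,0.01,0.23,0,0,0],[-0.1,0.01,0.23,0,0,0],[-0.1,0.01,0.23,0,0,0],[-0.1,0,0.23,0,0,0],[-0.1,0,0.2,0,0,0],[0,0,0,0,0,0],[0,0,0,0,0,0]],
])

```text
time_s: 14.63
tcp_pos: [0.529, 0.0013, 0.0744]
orientation: [-3.14, -0.788, 1.457]
contact_force: [-0.2, -1.1, -1.6]
width: 0.0006
finger_force: 0.0
```

```bash
python3 - <<'E'
from h import *
grab('scene','s7')
st=robot.get_state(); print(st['time_s'],togauge(st['tcp_pos']),st['contact_force'],'corner',corner(st))
plan(tcp(-.135,.066),R45,12)
im=cv2.imread('pics/s7.png')[130:245,270:430]; cv2.imwrite('pics/c7.png',cv2.resize(im,None,fx=4.5,fy=4.5,interpolation=cv2.INTER_CUBIC))
E
```

```text
14.6833 [-2.35311469e-01 -1.89115349e-04  7.47578185e-02] [ 0.05974365 -0.51126817 -0.13413805] corner [-0.21549639 -0.00021784  0.06773203]
12 x [ 0.19 -0.    0.19  0.   -0.   -0.  ]
```

View pics/c7.png

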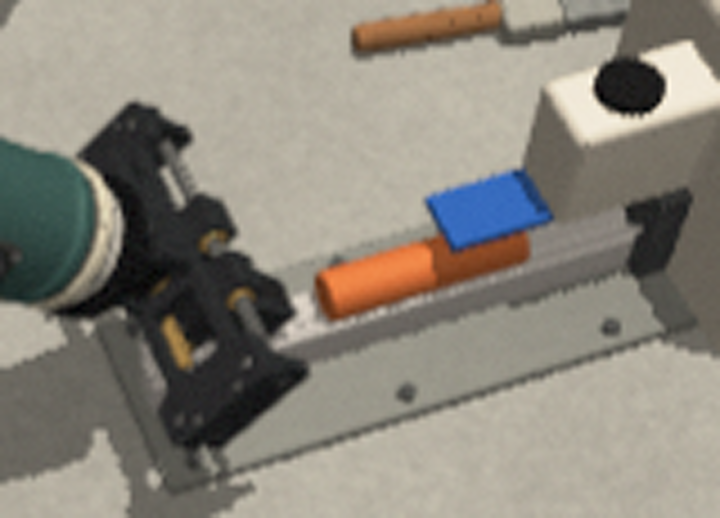

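The picture shows the bar (crop (330–530, 240–300)) with its front half under the lip. The tilted finger sits behind it in line with the groove. Pushing now.

Emit:
step_arm([
  [[0.19,0,0.19,0,0,0],[0.19,0,0.19,0,0,0],[0.19,0,0.19,0,0,0],[0.19,0,0.19,0,0,0],[0.19,0,0.19,0,0,0],[0.19,0,0.19,0,0,0],[0.19,0,0.19,0,0,0],[0.19,0,0.19,0,0,0]],
])

```text
time_s: 15.35
tcp_pos: [0.5356, 0.055, 0.0751]
orientation: [3.141, -0.787, 1.458]
contact_force: [-0.3, -2.7, 1.4]
width: 0.0007
finger_force: 1.4
```

Emit:
step_arm([
  [[0.19,0,0.19,0,0,0],[0.19,0,0.19,0,0,0],[0.1,0,0.1,0,0,0],[0.1,0,0.1,0,0,0],[0,0,0,0,0,0]],
])

```text
time_s: 15.77
tcp_pos: [0.5377, 0.0755, 0.0751]
orientation: [-3.141, -0.788, 1.458]
contact_force: [0.0, -0.8, -0.4]
width: 0.0004
finger_force: 0.4
```

```bash
python3 - <<'E'
from h import *
st=robot.get_state(); print(st['time_s'],st['contact_force'],'corner',corner(st))
plan(tcp(-.122,.067),R45,4)
E
```

```text
15.7667 [ 0.00733338 -0.78232094 -0.42786243] corner [-0.14060265 -0.00020788  0.068076  ]
4 x [ 0.12 -0.    0.14  0.   -0.01 -0.  ]
```

Emit:
step_arm([
  [[0.08,0,0.09,0,0,0],[0.08,0,0.09,0,0,0],[0.08,0,0.09,0,0,0],[0.08,0,0.09,0,0,0],[0,0,0,0,0,0]],
])

```text
time_s: 16.18
tcp_pos: [0.5393, 0.0868, 0.0746]
orientation: [3.141, -0.788, 1.458]
contact_force: [-0.2, -2.6, 2.6]
width: 0.0006
finger_force: 1.6
```

Emit:
step_arm([
  [[0.05,0,0.05,0,0,0],[0.05,0,0.05,0,0,0],[0.05,0,0.05,0,0,0],[0,0,0,0,0,0]],
])

```text
time_s: 16.52
tcp_pos: [0.5399, 0.0918, 0.0746]
orientation: [3.141, -0.787, 1.458]
contact_force: [0.0, -3.6, 2.4]
width: 0.0004
finger_force: 1.9
```

Emit:
step_arm([
  [[0.04,0,0.04,0,0,0],[0.04,0,0.04,0,0,0],[0,0,0,0,0,0]],
])

```text
time_s: 16.77
tcp_pos: [0.5402, 0.0946, 0.0745]
orientation: [3.141, -0.787, 1.458]
contact_force: [-0.4, -3.4, 2.3]
width: 0.0003
finger_force: 2.2
```

Emit:
step_arm([
  [[0.04,0,0.04,0,0,0],[0.04,0,0.04,0,0,0],[0,0,0,0,0,0]],
])

```text
time_s: 17.02
tcp_pos: [0.5405, 0.0969, 0.0746]
orientation: [3.14, -0.787, 1.459]
contact_force: [-2.4, -8.4, 4.3]
width: 0.0006
finger_force: 4.3
```

Emit:
step_arm([
  [[0.03,0,0.03,0,0,0],[0.03,0,0.03,0,0,0],[0,0,0,0,0,0],[0,0,0,0,0,0]],
])

```text
time_s: 17.35
tcp_pos: [0.5408, 0.0973, 0.0743]
orientation: [3.139, -0.784, 1.46]
contact_force: [-6.6, -17.2, 7.6]
width: 0.0006
finger_force: 9.1
```

```bash
python3 - <<'E'
from h import *
st=robot.get_state(); print(st['time_s'],st['contact_force'],'corner',corner(st))
E
```

```text
17.35 [ -6.59448054 -17.19660647   7.57964222] corner [-0.11862254 -0.00091021  0.06724387]
```

Blocked at 17 N with the finger corner at x = -0.1186, which matches a bar against the stop. Backing out along the groove, then up.

Emit:
step_arm([
  [[-0.05,0,-0.05,0,0,0],[-0.1,0,-0.1,0,0,0],[-0.2,0,-0.2,0,0,0],[-0.4,0,-0.4,0,0,0],[-0.4,0,-0.4,0,0,0],[-0.4,0,-0.4,0,0,0],[-0.4,0,-0.6,0,0,0],[-0.2,0,-0.8,0,0,0]],
])

```text
time_s: 18.02
tcp_pos: [0.5286, 0.0103, 0.0868]
orientation: [-3.136, -0.789, 1.455]
contact_force: [-0.3, -1.0, 0.5]
width: 0.0006
finger_force: 0.0
```

Emit:
step_arm([
  [[-0.2,0,-0.8,0,0,0],[0,0,-0.8,0,0,0],[0,0,-0.8,0,0,0],[0,0,-0.6,0,0,0],[0,0,-0.3,0,0,0],[0,0,0,0,0,0],[0,0,0,0,0,0]],
])

```text
time_s: 18.6
tcp_pos: [0.5233, -0.0514, 0.1428]
orientation: [-3.141, -0.788, 1.457]
contact_force: [0.2, -0.0, 0.2]
width: 0.0004
finger_force: 0.0
```

```bash
python3 - <<'E'
from h import *
grab('scene','s8'); st=robot.get_state(); print(st['time_s'],st['contact_force'],togauge(st['tcp_pos']))
im=cv2.imread('pics/s8.png')[150:240,305:445]; cv2.imwrite('pics/c8.png',cv2.resize(im,None,fx=5.5,fy=5.5,interpolation=cv2.INTER_CUBIC))
f=load('scene')
for g in((-.12,.0,.0737),(0,0,.0737)): u=proj(f,[*gpt(*g[:2]),g[2]]); print(g,[(u[0]-305)*5.5,(u[1]-150)*5.5])
E
```

```text
18.65 [-0.79248467  0.39454009 -0.46042831] [-0.2876158   0.00042657  0.14238941]
(-0.12, 0.0, 0.0737) [np.float64(354.49286550803345), np.float64(189.85911947065915)]
(0, 0, 0.0737) [np.float64(589.3475760918434), np.float64(117.91011843310521)]
```

View pics/c8.png

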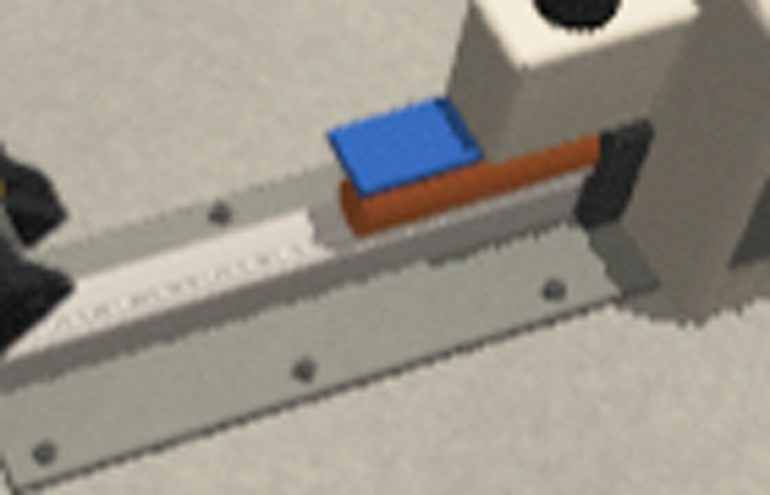

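The bar lies in the groove with its front end against the dark stop (crop (600,150)) and its rear end under the lip. The gripper is clear, so I'll hand it in.

```bash
python3 -c "
from station import robot
print(robot.sign_off())"
```

```text
the job is handed in; nothing more can be done
None
```

I laid the orange bar in the V-groove, pushed it under the head until it was blocked at 17 N, and handed it in at 18.7 s; the last picture shows it against the stop with the gripper clear, but sign-off returned no verdict.

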